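Wipe the offcuts off the plate into the blue bin

ROBOT

A 6-joint arm with a two-finger parallel gripper is mounted at the origin on the work surface; the furniture and walls round the work are solid. World frame = base frame: x ahead of the robot, y to its left, z up, the work surface at z = 0. Lengths are in m, angles in degrees, forces in N, time in s.
With the tool pointing down it reaches from about 0.25 to 0.725 m from the base axis. Payload 9.7 kg.
Tool frame: the origin (TCP) lies at the very end of the fingers, on their centre line; the grasp point (between the pads) lies 19 mm behind it; z points along the fingers, y is the line along which they close (so a half turn about z gives the same grasp; the last joint's range is limited). The gripper opens to 85 mm and grips with 20 to 120 N. Pads are 22 mm wide; open, the fingers measure 114 mm over their backs; the gripper's body (76 mm by 85 mm) begins 54 mm behind the grasp point. The pads swing forward as they close: fully open they stand 13 mm farther back than shut.
Start: joints at [73.052, 4.979, 10.078, 95.1, 0, 90], TCP at [0.16, 0.526, 0.199] pointing down, gripper open.
Joint ranges: [-179.16, 179.16], [-48.56, 103.87], [-65.8, 70.77], [-126.05, 130.52], [-82.76, 87.17], [-180, 180]. Speed limits (degrees/s): [127.2, 127.2, 147.25, 180, 180, 180].

INTERFACE

Orientations are given as [roll, pitch, yaw] about the fixed x, y, z axes, in that order (R = Rz(yaw) Ry(pitch) Rx(roll)).
In Python, from workcell import bot, viewer, finder gives the robot as it stands. The module is installed in compiled form; this text tells all that it offers.
- The arm moves only by the shell command python3 -m inch 'ROWS' [FORCE]. ROWS is JSON, a list that holds one entry, the list of rows, each a list of 7 numbers: the opening in per cent of the stroke, from 0 (shut) to 100 (fully open), then the shift along the tool's x, y, z in mm, then the turn, a rotation vector about the tool's x, y, z in degrees. In form: [[[grip, tx, ty, tz, ax, ay, az], ...]]. A call has 1 to 8 rows; each row shifts and turns the commanded pose from where the row before left it, along the tool's axes as they then stand; what a row does not reach is not made up. A row lasts 1/8 s, in which the tool goes at most 62.5 mm and 10.7 degrees, less where a joint would pass 70% of its speed; a pose out of reach is approached as far as the arm can. A call with a gripper value outside its range is refused whole. The fingers move at their own pace and stop on an object; FORCE is the grip in N (left out, the last holds). Time passes only in rows, so rows that do not move let the fingers close. It gives the time, the measured TCP pose, the force, the opening and the grip force at its end, in the units of the state.
- bot.get_obs(): the state, without advancing time (a new reading comes with each control period).
- viewer.camera(name): name is "side" or "top" or "wrist"; returns a dict with "pixels" (420x560x3 uint8, red, green, blue), "vfov" (degrees; the focal length in pixels is half the picture's height over the tangent of half this angle, whatever the lens; pixels are square), "cx", "cy" (the principal point, pixels), "R" (3x3) and "t" (3): a world point X has camera coordinates R X + t. Camera axes: x right, y down, z forward; pixel columns grow to the right and rows downward; lengths in m; the calibration is good to about 2 mm. The wrist camera is an equidistant fisheye: a pixel r from the principal point sees the ray r / f radians off the axis. A picture is of the moment at which its call begins. There is no depth.
- bot.job_done(): hands the job in; it is judged then, once.
Trained networks look in the newest picture that a camera, given by its name, has taken for a name from the list of things; names that differ only in an ending like _2 or _b are one class to them, and where a whole thing is asked for, a point or a joint stands for the part that bears it (a point fixed in the world has none). Each returns a list of dicts, best first, with "conf" (0 to 1); they miss things now and then, are a little off and sometimes report something else, mostly with a low value. They report only what shows in the picture. A call takes as long as a camera call.
- finder.outline_of(camera, thing): "pixels" (420x560 bool, what is visible of it) and "extent" ([centre column, centre row, width, height] in pixels, round what is visible of it).
- finder.mark_of(camera, thing): "position" ([column, row] in pixels: a listed point, or the origin of a listed thing).
The state is a dict: "time": time; "q": joint angles; "qd": joint speeds; "joint_efforts": joint torques, N m; "ee_pos": TCP position; "tcp_rot": TCP orientation; "wrist_force": force on the tool from outside, world axes, zero at the start; "torque": the same for the moment, N m; "opening": finger opening in m; "grasp_force": force on a finger pad.
Only numpy, scipy, OpenCV 4.12 (cv2) and the standard library are available. Lean on these libraries where they do the work, as an engineer would, in place of code of your own. Each camera call takes 0.05 s, during which the arm holds its last target. There are 200 camera calls.

TASK

Take the wooden scraper block by its grip and use it to sweep the three wooden offcuts off the metal plate into the blue bin at its end, not the grey one; touch the offcuts only with the block, never with the gripper. Then stand the block upright again on its black rubber mat, wholly on it and lengthwise along it, and let go. Leave the whetstone and everything else where it is.

Things in the scene. Friction and masses are not known exactly. Their poses are not given: they have to be found in the camera images.
- plate: Fixed work plate with a bare flat metal top 45 mm above the table, 150 mm along its x by 170 mm along its y, no lip. Origin: centre of its underside on the table; z up. A bin stands against each of its two ends (+y and -y), one blue and one grey: pieces pushed over an end drop into the bin there. Plate and bins do not move when pushed.
- blue_bin: Fixed open blue bin for the offcuts, standing against the plate's +y or -y end (either may be drawn), its centre 130 mm from the plate's centre; origin at the centre of its underside on the table, axes parallel to the plate's. Inside 162 mm (x) by 82 mm (y), inner floor at 4 mm, walls 4 mm thick, rim 30 mm above the table (15 mm lower than the plate top).
- grey_bin: Fixed open grey bin of the same shape and size at the plate's other end; nothing belongs in it now.
- mat: Fixed flat black rubber mat, 140 mm along its x, 75 mm along its y, 4 mm thick; origin at the centre of its underside on the table, left or right of the plate and bins. A lamp shade hangs low near the left place, on its robot side: lift straight up there. The scraper block starts standing on it.
- scraper: Loose pale wooden block with an orange sole, about 140 g. Origin: centre of its flat underside, z up. Foot 110 mm long (x), 36 mm deep (y), 20 mm high; on it a grip rib 84 mm long (x), 22 mm thick (y), from 20 to 67 mm above the underside: pinch the rib across its thickness from above. The long sides (facing +y, -y) push the pieces; either way round will do.
- strip_pale: Pale wooden offcut, a bar 78 mm long (its y) by 13 mm by 8 mm high, about 30 g; origin at the centre of its underside. Starts lying flat on the plate, its length roughly along the plate's x.
- strip_dark: Dark wooden offcut, a bar 69 mm long (its y) by 12 mm by 8 mm high, about 30 g; origin and start as the pale one.
- stick_b: Light brown wooden offcut, a bar 68 mm long (its y) by 10 mm by 9 mm high, about 30 g; origin and start as the pale one.
- whetstone: Bystander: two-layer whetstone, 52 x 150 x 25 mm, lying flat at the other side of the table from the mat; origin at the centre of its underside.

How it is judged:
By the outcome, as a careful person would: the job done as asked, in the order asked, and still so for the second after the job is handed in, with the robot touching nothing.
It also fails if it takes over 48 s, if anything falls off the work surface, if the arm or the gripper's body presses on something with over 40 N, if the wrist force passes 120 N, or if a joint passes its speed limit or range.

## Working session

There is one attempt and no reset: what is moved stays moved. The work goes in short steps, Python scripts to look and compute and a shell command to move; the robot and the scene stay as the last step left them, time stands still between calls to the robot, and variables do not carry over. Pictures are saved under pics/ and viewed, at most 10 in all, crops included, and the job is handed in when it is done.

```bash
mkdir -p pics; cat > h.py <<'E'
import numpy as np, cv2
from workcell import bot, viewer, finder
def ray(c,px):
    f=210/np.tan(np.radians(c["vfov"]/2)); R=np.array(c["R"]);t=np.array(c["t"])
    d=np.array([(px[0]-c["cx"])/f,(px[1]-c["cy"])/f,1.])
    return -R.T@t, R.T@d
def at(c,px,z):
    o,d=ray(c,px); return o+d*(z-o[2])/d[2]
def save(c,n): cv2.imwrite("pics/"+n,c["pixels"][:,:,::-1])
E
python3 - <<'E'
from h import *
s=bot.get_obs();print(s)
for n in("top","side"):
    c=viewer.camera(n);save(c,n+"0.png");print(n,c["vfov"],at(c,(280,210),0),ray(c,(280,210))[0])
    for th,z in [("plate",.045),("blue_bin",.03),("grey_bin",.03),("mat",.004),("scraper",.067),("strip_pale",.053),("strip_dark",.053),("stick_b",.054),("whetstone",.025)]:
        for r in finder.outline_of(n,th)[:2]:
            m=r["pixels"].astype(np.uint8);ct,_=cv2.findContours(m,0,2)
            if not ct: continue
            b=cv2.boxPoints(cv2.minAreaRect(max(ct,key=cv2.contourArea)))
            print(th,round(r["conf"],2),np.round(r["extent"]),"box",[np.round(at(c,p,z)[:2]*1000).tolist() for p in b])
        for r in finder.mark_of(n,th)[:1]: print("   mark",round(r["conf"],2),np.round(r["position"]),np.round(at(c,r["position"],0 if z!=.053 and z!=.054 else .045)[:2]*1000))
E
```

```text
{'time': 0.0, 'q': array([ 7.30510299e+01,  5.01089726e+00,  1.00331671e+01,  9.50979004e+01,
       -2.07660531e-03,  8.99999254e+01]), 'qd': array([ 0.08572976, -0.04418267, -0.07626398, -0.0240317 ,  0.00522796,
        0.01891049]), 'joint_efforts': array([ 2.63116301e-03, -5.20387387e+01,  4.64804292e+01,  1.61882717e-02,
       -1.72116529e-06,  1.35854447e-05]), 'ee_pos': array([0.16026875, 0.5258507 , 0.1978735 ]), 'tcp_rot': array([-1.79924369e+02,  2.07650504e-03,  1.63051107e+02]), 'wrist_force': array([ 0.33526079, -0.22292905,  0.05798836]), 'torque': array([ 0.02078091,  0.00950186, -0.03011972]), 'grasp_force': 0.0, 'opening': 0.08537227058232139}
top 49.5779871521803 [0.468427   0.02898465 0.        ] [0.39466727 0.01913885 1.00591316]
   mark 0.71 [258. 216.] [454.  78.]
blue_bin 0.69 [319. 221.  50.  81.] box [[363.0, 2.0], [532.0, -17.0], [522.0, -107.0], [353.0, -88.0]]
blue_bin 0.51 [198. 208.  52.  83.] box [[389.0, 261.0], [561.0, 246.0], [552.0, 152.0], [379.0, 168.0]]
   mark 0.57 [318. 224.] [438. -55.]
grey_bin 0.92 [198. 207.  51.  86.] box [[390.0, 261.0]
[... 1817 characters left out ...]
.86 [346. 318.] [ 476. -271.]
strip_pale 0.53 [264. 190.  38.  10.] box [[403.0, 133.0], [485.0, 137.0], [479.0, 111.0], [399.0, 108.0]]
strip_pale 0.28 [262. 183.  67.  32.] box [[369.0, 218.0], [561.0, 275.0], [538.0, 146.0], [363.0, 103.0]]
   mark 0.52 [261. 192.] [436. 127.]
strip_dark 0.45 [280. 209.  28.   8.] box [[421.0, 45.0], [485.0, 38.0], [479.0, 17.0], [415.0, 24.0]]
   mark 0.52 [278. 211.] [449.  39.]
stick_b 0.52 [272. 202.  18.  13.] box [[416.0, 82.0], [481.0, 92.0], [477.0, 68.0], [413.0, 59.0]]
   mark 0.42 [272. 200.] [452.  85.]
whetstone 0.75 [255. 158.  50.  23.] box [[413.0, 369.0], [572.0, 350.0], [542.0, 260.0], [394.0, 280.0]]
   mark 0.97 [254. 161.] [486. 341.]
```

```bash
python3 - <<'E'
import cv2
a=cv2.imread("pics/top0.png")[130:290,100:460];b=cv2.imread("pics/side0.png")
a=cv2.resize(a,(787,350),interpolation=2);cv2.imwrite("pics/t1.png",a)
E
```

```text
(no output)
```

View pics/t1.png

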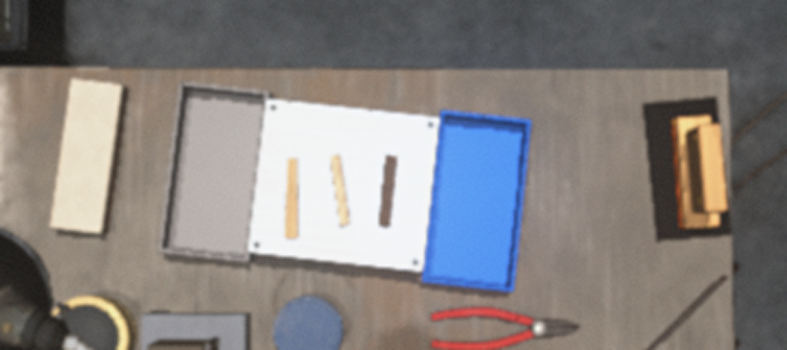

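View pics/side0.png

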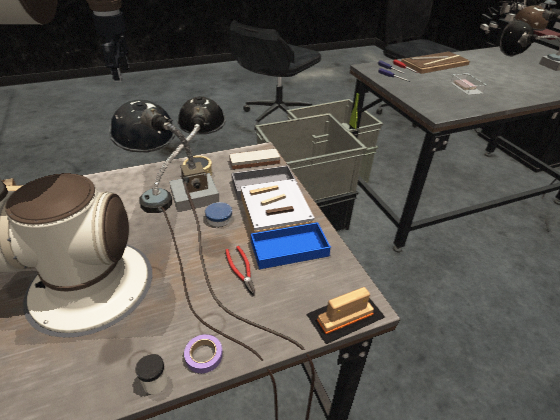

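The top view shows the blue bin at the plate's -y end, the three bars on the plate, and the scraper on the mat at right (-y). The lamps are on the +y side near the start pose, so I'll locate them before moving.

View pics/top0.png

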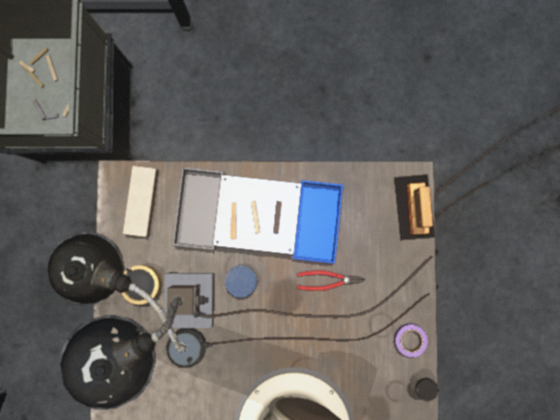

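```bash
python3 - <<'E'
from h import *
s=bot.get_obs()
T=viewer.camera("top");S=viewer.camera("side")
def proj(c,X):
    f=210/np.tan(np.radians(c["vfov"]/2));p=np.array(c["R"])@X+np.array(c["t"]);return np.round([c["cx"]+f*p[0]/p[2],c["cy"]+f*p[1]/p[2]])
print("tcp",proj(T,s["ee_pos"]),proj(S,s["ee_pos"]))
def tri(a,b):
    o1,d1=ray(T,a);o2,d2=ray(S,b)
    k=np.linalg.lstsq(np.c_[d1,-d2],o2-o1,rcond=None)[0]
    return np.round((o1+d1*k[0]+o2+d2*k[1])/2,3),np.linalg.norm(o1+d1*k[0]-o2-d2*k[1]).round(3)
for a,b in [((88,268),(200,112)),((108,360),(140,125)),((125,282),(188,125)),((145,340),(165,120))]: print(tri(a,b))
save(viewer.camera("wrist"),"w0.png")
E
```

```text
tcp [ -7. 377.] [125.  90.]
(array([0.346, 0.38 , 0.168]), np.float64(0.004))
(array([0.181, 0.335, 0.177]), np.float64(0.007))
(array([0.31 , 0.315, 0.165]), np.float64(0.026))
(array([0.233, 0.254, 0.223]), np.float64(0.006))
```

View pics/w0.png

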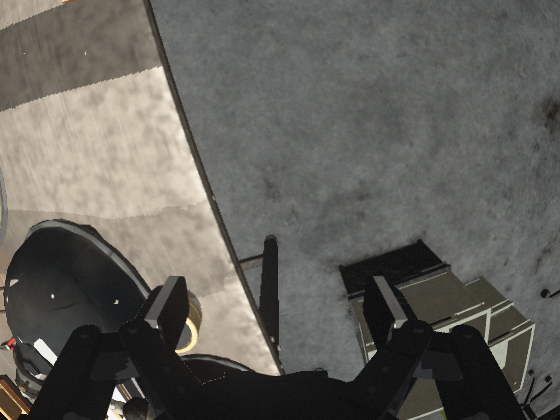

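```bash
python3 -m inch '[[[100,0,0,-60,0,0,0],[100,0,0,-60,0,0,0],[100,0,0,-60,0,0,0],[100,0,0,-50,0,0,0],[100,-33,-42,0,0,0,0],[100,-33,-42,0,0,0,0],[100,-33,-42,0,0,0,0],[100,-33,-42,0,0,0,0]]]'; python3 -c "
from h import *
print(bot.get_obs()['q'].round(1))"
```

```text
time: 3.05
ee_pos: [0.2382, 0.3265, 0.418]
tcp_rot: [180.0, 0.0, 163.1]
wrist_force: [1.1, 0.3, 0.9]
opening: 0.0851
grasp_force: 0.0
[ 53.9  -2.8  28.5 121.3  -0.   70.8]
```

```bash
python3 -m inch '[[[100,-34,-42,0,0,0,0],[100,-34,-42,0,0,0,0],[100,-34,-42,0,0,0,0],[100,-34,-42,0,0,0,0],[100,-34,-42,0,0,0,0],[100,-34,-42,0,0,0,0],[100,-34,-42,0,0,0,0],[100,-34,-42,0,0,0,0]]]'
```

```text
time: 4.05
ee_pos: [0.4004, -0.0746, 0.4183]
tcp_rot: [180.0, 0.0, 163.0]
wrist_force: [1.2, 1.8, 0.5]
opening: 0.0852
grasp_force: 0.0
```

```bash
python3 -m inch '[[[100,-31.5,-41.5,0,0,0,0],[100,-31.5,-41.5,0,0,0,0],[100,-31.5,-41.5,0,0,0,0],[100,-31.5,-41.5,0,0,0,0],[100,0,0,50,0,0,-7],[100,0,0,50,0,0,-7],[100,0,0,50,0,0,-8],[100,0,0,30,0,0,0]]]'; python3 - <<'E'
from h import *
c=viewer.camera("wrist");save(c,"w1.png");print(c["vfov"],c["cx"],c["cy"])
f=210/np.tan(np.radians(c["vfov"]/2))
def wat(px,z):
    d=np.array(px,float)-[c["cx"],c["cy"]];r=np.hypot(*d);th=r/f
    R=np.array(c["R"]);v=R.T@np.r_[d/max(r,1e-9)*np.sin(th),np.cos(th)];o=-R.T@np.array(c["t"])
    return o+v*(z-o[2])/v[2]
for th,z in (("scraper",0.067),("mat",0.004)):
  for r in finder.outline_of("wrist",th)[:1]:
    m=r["pixels"].astype(np.uint8);ct=max(cv2.findContours(m,0,2)[0],key=cv2.contourArea)
    W=np.array([wat(p[0],z)[:2]*1000 for p in ct],np.float32)
    print(th,r["conf"],r["extent"],cv2.minAreaRect(W),cv2.boxPoints(cv2.minAreaRect(W)).round())
  for r in finder.mark_of("wrist",th)[:1]: print("mark",r["conf"],wat(r["position"],.004))
E
```

```text
time: 5.05
ee_pos: [0.472, -0.2681, 0.2403]
tcp_rot: [179.9, -0.1, -175.5]
wrist_force: [-0.4, -0.3, 1.2]
opening: 0.0855
grasp_force: 0.0
65.70646984690485 275.5663806923095 214.29246585038797
scraper 0.6 [275.8, 177.2, 30.7, 93.4] ((464.7165222167969, -269.36822509765625), (100.99858856201172, 31.1411190032959), 3.841238260269165) [[ 413. -257.]
 [ 415. -288.]
 [ 516. -282.]
 [ 514. -250.]]
mark 0.87 [ 0.47206848 -0.26884092  0.004     ]
mark 0.61 [ 0.48004969 -0.26717854  0.004     ]
```

View pics/w1.png

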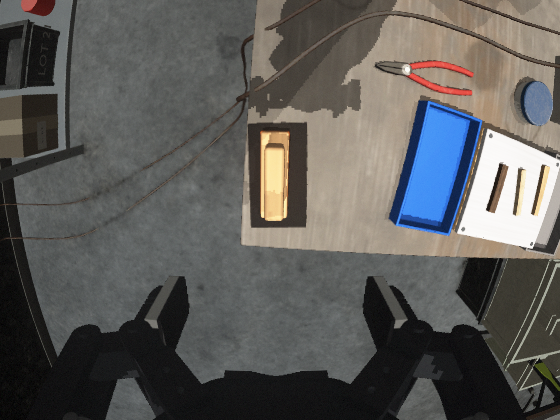

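The rib sits centred between the fingers (col 275, rows 143–219) and the tool is aligned with it to about 1°, so I can descend and grip.

```bash
python3 -m inch '[[[100,0,0,50,0,0,0],[100,0,0,50,0,0,0],[100,0,0,50,0,0,0],[100,0,0,35,0,0,0],[100,0,0,18,0,0,0],[100,0,0,0,0,0,0],[0,0,0,0,0,0,0],[0,0,0,0,0,0,0]]]' 60; python3 -m inch '[[[0,0,0,0,0,0,0],[0,0,0,0,0,0,0],[0,0,0,0,0,0,0],[0,0,0,0,0,0,0],[0,0,0,0,0,0,0],[0,0,0,0,0,0,0]]]'
```

```text
time: 6.3
ee_pos: [0.4736, -0.2689, 0.0418]
tcp_rot: [-179.9, 0.1, -175.6]
wrist_force: [0.5, 0.5, 0.4]
opening: 0.0517
grasp_force: 0.0
time: 7.05
ee_pos: [0.4727, -0.2684, 0.0401]
tcp_rot: [180.0, -0.0, -175.6]
wrist_force: [-0.6, -0.3, -0.3]
opening: -0.0002
grasp_force: 0.0
```

```bash
python3 - <<'E'
from h import *
a=viewer.camera("wrist")["pixels"];b=viewer.camera("side")["pixels"][240:380,240:440]
t=viewer.camera("top")["pixels"][150:290,360:560]
r=np.vstack([cv2.resize(b,(400,280)),cv2.resize(t,(400,280))])
cv2.imwrite("pics/c2.png",np.hstack([cv2.resize(a,(400,560))[:, :],r])[:,:,::-1])
E
```

```text
(no output)
```

View pics/c2.png

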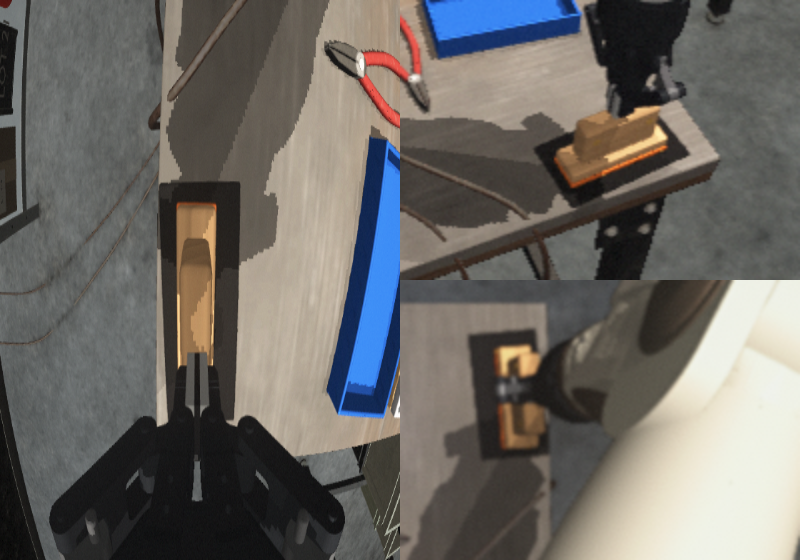

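```bash
python3 - <<'E'
from h import *
s=bot.get_obs();print(s["ee_pos"],s["tcp_rot"],s["q"],s["opening"],s["grasp_force"],s["wrist_force"])
def proj(c,X):
    f=210/np.tan(np.radians(c["vfov"]/2));p=np.array(c["R"])@X+np.array(c["t"]);return np.array([c["cx"]+f*p[0]/p[2],c["cy"]+f*p[1]/p[2]])
S=viewer.camera("side");T=viewer.camera("top")
for c in(S,T):
  for dz in(0,.03,.06): print(dz,proj(c,s["ee_pos"]+[0,0,dz]).round(1))
q=[]
for c,o in((S,(290,260,370,340)),(T,(390,170,450,250))):
  q.append(cv2.resize(c["pixels"][o[1]:o[3],o[0]:o[2]],None,fx=5,fy=5,interpolation=0)[:400])
cv2.imwrite("pics/c3.png",np.hstack(q)[:,:,::-1])
E
```

```text
[ 0.47269179 -0.2684384   0.04010635] [ 1.79999938e+02 -8.30256602e-04 -1.75595057e+02] [-2.95917019e+01  3.99597584e+00 -8.49597868e+00  7.75087687e+01
 -4.12490305e-04 -3.39966453e+01] -3.136741548042787e-05 0.0 [ 0.56361182  0.09889754 -0.6066337 ]
0 [346.6 305.1]
0.03 [348.7 295.5]
0.06 [350.9 285.3]
0 [419.7 207.2]
0.03 [424.  206.1]
0.06 [428.6 204.8]
```

View pics/c3.png

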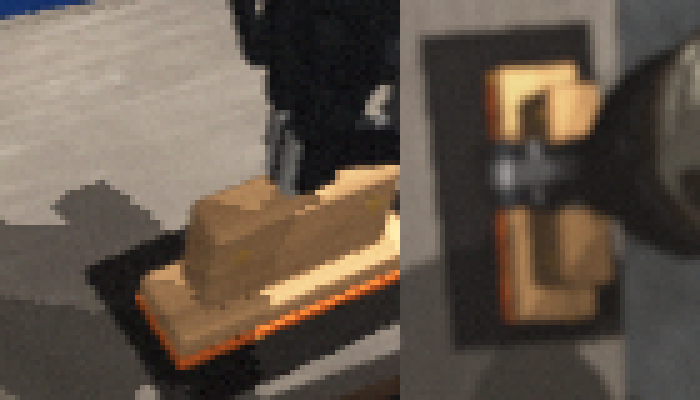

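```bash
python3 - <<'E'
from h import *
s=bot.get_obs();c=viewer.camera("wrist")
f=210/np.tan(np.radians(c["vfov"]/2))
R=np.array(c["R"]);t=np.array(c["t"]);print("cam",-R.T@t,"axis",R[2])
for dz in(-.02,0,.02,.03,.05):
    p=R@(s["ee_pos"]+[0,0,dz])+t;r=np.hypot(p[0],p[1]);th=np.arctan2(r,p[2]);print(dz,(np.array([c["cx"],c["cy"]])+f*th*p[:2]/r).round(1))
cv2.imwrite("pics/c4.png",cv2.resize(c["pixels"][150:350,180:380],None,fx=3,fy=3,interpolation=0)[:,:,::-1])
E
```

```text
cam [ 0.38907693 -0.27425696  0.21609488] axis [ 0.32476896  0.02519054 -0.94545786]
-0.02 [274.6 237.8]
0 [274.5 251. ]
0.02 [274.4 266.8]
0.03 [274.3 275.9]
0.05 [274.2 297.3]
```

View pics/c4.png

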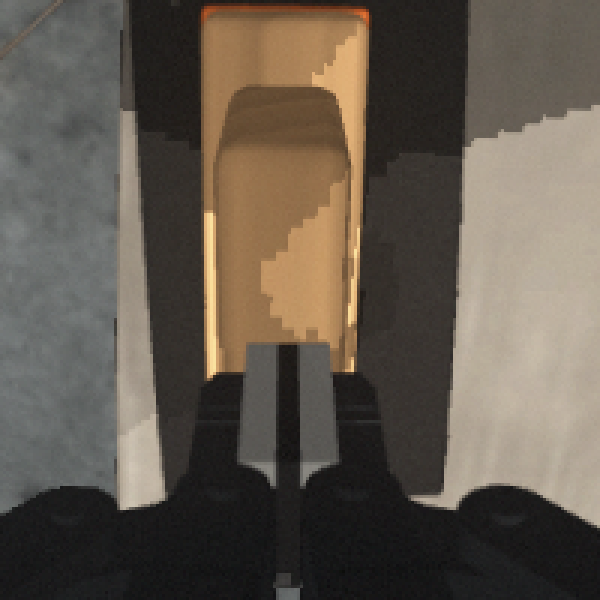

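The fingers shut just above the rib: in the wrist and side views the true tips sit about 30 mm higher than the reported TCP. I'll reopen, go about 27 mm lower and watch the force. After that, all heights are taken relative to the block standing on its mat.

```bash
python3 -m inch '[[[100,0,0,-5,0,0,0],[100,0,0,0,0,0,0],[100,0,0,0,0,0,0],[100,0,0,0,0,0,0],[100,0,0,0,0,0,0],[100,0,0,12,0,0,0],[100,0,0,12,0,0,0],[100,0,0,8,0,0,0]]]' 60; python3 -m inch '[[[0,0,0,0,0,0,0],[0,0,0,0,0,0,0],[0,0,0,0,0,0,0],[0,0,0,0,0,0,0],[0,0,0,0,0,0,0]]]'
```

```text
time: 8.35
ee_pos: [0.4722, -0.2681, 0.0116]
tcp_rot: [180.0, -0.1, -175.6]
wrist_force: [0.3, 0.6, -0.3]
opening: 0.0855
grasp_force: 0.0
time: 8.98
ee_pos: [0.473, -0.2686, 0.0136]
tcp_rot: [-180.0, 0.0, -175.6]
wrist_force: [-0.6, 0.1, 3.3]
opening: 0.021
grasp_force: 59.3
```

```bash
python3 -m inch '[[[0,0,0,-20,0,0,0],[0,0,0,-45,0,0,0],[0,0,0,-45,0,0,0],[0,-1.5,40,0,0,0,0],[0,-1.5,48,0,0,0,0],[0,-1.5,48,0,0,0,0],[0,-1.5,48,0,0,0,0],[0,-1.5,40,0,0,0,0]]]' 80; python3 - <<'E'
from h import *
c=viewer.camera("top");P=np.array([455,77.])
for p in((233.6,202),(233.6,239),(253,201),(258,232),(279,202),(276,233)):
    w=at(c,p,.053)[:2]*1000;d=w-P;print(w.round(),"x'",(d@[.9938,-.1115]).round(),"y'",(d@[.1115,.9938]).round())
for p in((270-47,175),(300,182),(216,246),(296,257)): # plate corners rough
    w=at(c,p,.045)[:2]*1000;d=w-P;print("pc",w.round(),(d@[.9938,-.1115]).round(),(d@[.1115,.9938]).round())
E
```

```text
time: 9.98
ee_pos: [0.4626, -0.0429, 0.123]
tcp_rot: [180.0, 0.0, -175.6]
wrist_force: [-0.3, 0.3, -0.1]
opening: 0.0207
grasp_force: 78.8
[481. 126.] x' 20.0 y' 52.0
[403. 125.] x' -57.0 y' 42.0
[483.  85.] x' 27.0 y' 11.0
[418.  74.] x' -36.0 y' -7.0
[481.  31.] x' 31.0 y' -43.0
[416.  37.] x' -34.0 y' -44.0
pc [539. 150.] 76.0 82.0
pc [525. -14.] 80.0 -82.0
pc [388. 163.] -76.0 78.0
pc [366.  -6.] -79.0 -92.0
```

```bash
python3 -m inch '[[[0,-1.5,46,0,0,0,0],[0,-1.5,46,0,0,0,0],[0,-1.5,46,0,0,0,0],[0,-1.5,45,0,0,0,0],[0,-1,30,0,0,0,0],[0,0,0,0,0,0,5.4],[0,0,0,0,0,0,5.4],[0,0,0,30,0,0,0]]]'; python3 - <<'E'
from h import *
a=viewer.camera("wrist")["pixels"];b=viewer.camera("side")["pixels"][140:280,200:340]
cv2.imwrite("pics/c5.png",np.hstack([a[:,100:460],cv2.resize(b,(420,420))])[:,:,::-1])
E
```

```text
time: 11.02
ee_pos: [0.4548, 0.169, 0.0945]
tcp_rot: [179.9, 0.2, 173.5]
wrist_force: [-0.8, 0.2, -0.7]
opening: 0.0205
grasp_force: 79.1
```

View pics/c5.png

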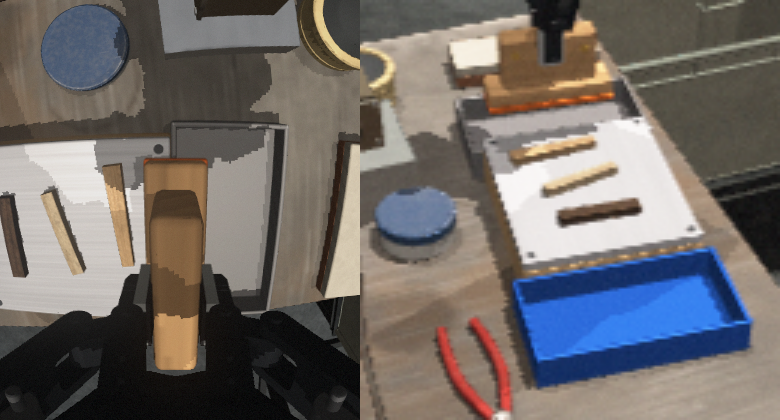

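```bash
python3 -m inch '[[[0,0,5,0,0,0,0],[0,0,0,18,0,0,0],[0,0,0,14,0,0,0],[0,0,0,5,0,0,0],[0,0,0,0,0,0,0]]]'
```

```text
time: 11.75
ee_pos: [0.4539, 0.1732, 0.0558]
tcp_rot: [-180.0, -0.0, 173.6]
wrist_force: [-0.3, 0.8, -0.7]
opening: 0.0207
grasp_force: 79.1
```

```bash
python3 -m inch '[[[0,0,-6,0,0,0,0],[0,0,-10,0,0,0,0],[0,0,-12,0,0,0,0],[0,0,-12,0,0,0,0],[0,0,-12,0,0,0,0],[0,0,-12,0,0,0,0],[0,0,-12,0,0,0,0],[0,0,-12,0,0,0,0]]]';python3 -m inch '[[[0,0,-12,0,0,0,0],[0,0,-12,0,0,0,0],[0,0,-12,0,0,0,0],[0,0,-12,0,0,0,0],[0,0,-12,0,0,0,0],[0,0,-12,0,0,0,0],[0,0,-12,0,0,0,0],[0,0,-8,0,0,0,0]]]'
```

```text
time: 12.75
ee_pos: [0.4443, 0.0851, 0.0561]
tcp_rot: [180.0, 0.0, 173.6]
wrist_force: [1.3, 0.2, -0.3]
opening: 0.0202
grasp_force: 79.1
time: 13.75
ee_pos: [0.434, -0.0063, 0.0561]
tcp_rot: [-180.0, -0.0, 173.6]
wrist_force: [-0.1, 0.3, -0.7]
opening: 0.0206
grasp_force: 79.0
```

```bash
python3 -m inch '[[[0,0,-5,0,0,0,0],[0,0,0,-5,0,0,0],[0,0,0,-35,0,0,0]]]'; python3 - <<'E'
from h import *
a=viewer.camera("wrist")["pixels"];b=viewer.camera("side")["pixels"][140:280,200:340]
cv2.imwrite("pics/c6.png",np.hstack([a[:,100:460],cv2.resize(b,(420,420))])[:,:,::-1])
E
```

```text
time: 14.12
ee_pos: [0.4322, -0.0103, 0.095]
tcp_rot: [-180.0, -0.2, 173.6]
wrist_force: [0.3, -0.1, -0.7]
opening: 0.0211
grasp_force: 79.0
```

View pics/c6.png

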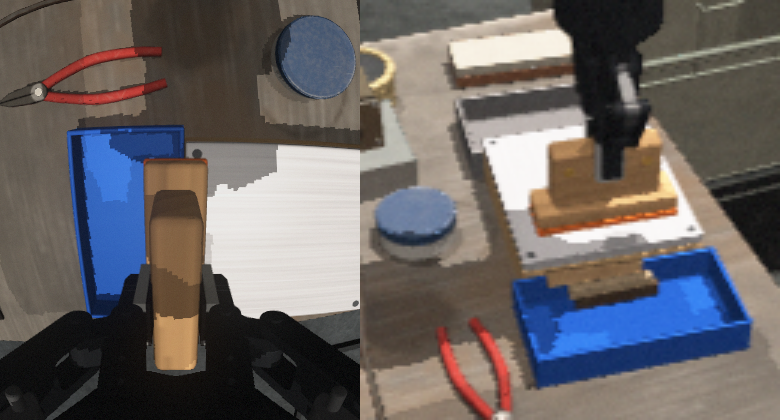

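```bash
python3 -m inch '[[[0,0,0,-35,0,0,0],[0,-11,-40,0,0,0,0],[0,-11,-42,0,0,0,0],[0,-12,-43,0,0,0,0],[0,-12,-43,0,0,0,0],[0,-12,-43,0,0,0,0],[0,-12,-40,0,0,0,0],[0,0,0,0,0,0,-5.4]]]'; python3 - <<'E'
from h import *
a=viewer.camera("top")["pixels"][150:290,200:440];b=viewer.camera("side")["pixels"][170:280,220:350]
cv2.imwrite("pics/c7.png",np.vstack([cv2.resize(a,(480,280)),cv2.resize(b,(480,406),interpolation=2)[86:]])[:,:,::-1])
E
```

```text
time: 15.22
ee_pos: [0.4753, -0.2698, 0.1301]
tcp_rot: [180.0, -0.1, 179.0]
wrist_force: [0.3, 1.4, -1.7]
opening: 0.0207
grasp_force: 79.0
```

View pics/c7.png

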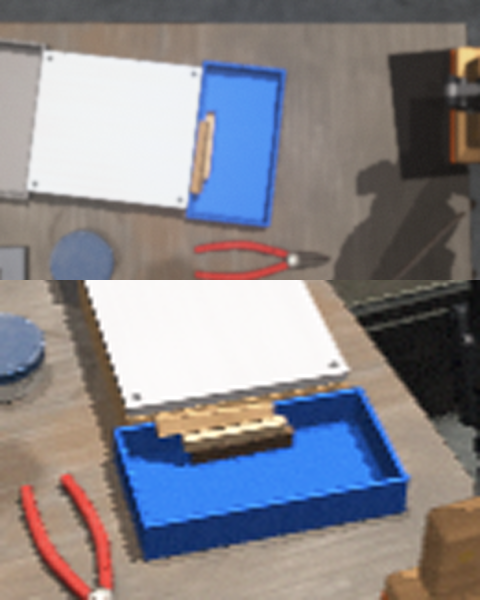

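I count 11 pictures viewed, one over the allowed 10, so I won't view any more. The pieces are in the blue bin against its plate-side wall. I'll check numerically how the topmost one lies.

```bash
cat > m.py <<'E'
from h import *
P=np.array([455,77.]);pl=lambda w:[round(float((w[:2]*1000-P)@v),1) for v in ([.9938,-.1115],[.1115,.9938])]
T=viewer.camera("top");S=viewer.camera("side")
for th in("strip_pale","strip_dark","stick_b"):
    for k,c in(("top",T),("side",S)):
        for r in finder.outline_of(k,th)[:2]:
            ys,xs=np.nonzero(r["pixels"])
            b=cv2.minAreaRect(np.c_[xs,ys].astype(np.float32))
            print(th,k,round(r["conf"],2),"rect",np.round(b[0],1),np.round(b[1],1),{z:pl(at(c,b[0],z)) for z in(.008,.025,.035)})
    a=finder.mark_of("top",th)[:1];b=finder.mark_of("side",th)[:1]
    if a and b:
        o1,d1=ray(T,a[0]["position"]);o2,d2=ray(S,b[0]["position"])
        k=np.linalg.lstsq(np.c_[d1,-d2],o2-o1,rcond=None)[0];X=(o1+d1*k[0]+o2+d2*k[1])/2
        print("  tri",a[0]["conf"],b[0]["conf"],pl(X),X[2].round(3),np.linalg.norm(o1+d1*k[0]-o2-d2*k[1]).round(4))
# warped profile of the bin's plate-side: blue/non-blue along y' at x'=-12, z=.03
E
python3 m.py; python3 - <<'E'
from h import *
T=viewer.camera("top");f=210/np.tan(np.radians(T["vfov"]/2))
for xp in(-45,-20,0,15,50):
    o=[]
    for yp in range(-78,-116,-3):
        w=np.r_[(np.array([455,77])+xp*np.array([.9938,-.1115])+yp*np.array([.1115,.9938]))/1000,.03]
        p=np.array(T["R"])@w+np.array(T["t"]);u,v=T["cx"]+f*p[0]/p[2],T["cy"]+f*p[1]/p[2]
        o.append((yp,*map(int,T["pixels"][int(round(v)),int(round(u))])))
    print(xp,o)
E
```

```text
strip_pale top 0.66 rect [299.6 228.5] [ 6.1 35.4] {0.008: [-17.2, -93.7], 0.025: [-17.8, -93.2], 0.035: [-18.2, -92.9]}
strip_pale top 0.63 rect [257.  214.2] [80.2 70.6] {0.008: [3.1, 2.9], 0.025: [2.2, 1.7], 0.035: [1.6, 1.1]}
  tri 0.5 0.5 [-41.2, -80.0] 0.22 0.0471
strip_dark side 0.73 rect [277.6 230.3] [ 6.7 31.9] {0.008: [-10.1, -69.1], 0.025: [-15.2, -86.7], 0.035: [-18.2, -97.1]}
strip_dark side 0.39 rect [285.1 238.6] [ 3.8 24.7] {0.008: [0.1, -101.8], 0.025: [-5.2, -118.6], 0.035: [-8.4, -128.5]}
stick_b side 0.64 rect [282.  234.7] [ 4.1 24.5] {0.008: [-3.6, -87.1], 0.025: [-8.8, -104.3], 0.035: [-11.9, -114.4]}
  tri 0.6 0.5 [-4.5, -98.0] 0.027 0.0035
-45 [(-78, 241, 243, 245), (-81, 240, 243, 245), (-84, 222, 226, 235), (-87, 174, 166, 182), (-90, 205, 165, 127), (-93, 196, 158, 123), (-96, 170, 139, 110), (-99, 121, 114, 136), (-102, 87, 107, 174), (-105, 87, 148, 241), (-108, 90, 151, 241), (-111, 89, 150, 241), (-114, 90, 152, 241)]
-20 [(-78, 240, 243, 244), (-81, 242, 244, 246), (-84, 225, 231, 237), (-87, 159, 139, 131), (-90, 195, 161, 129), (-93, 205, 169, 129)
[... 325 characters left out ...]
 162, 135), (-102, 218, 200, 187), (-105, 148, 156, 203), (-108, 86, 136, 230), (-111, 88, 152, 241), (-114, 92, 154, 241)]
15 [(-78, 242, 244, 246), (-81, 240, 242, 244), (-84, 213, 219, 234), (-87, 164, 153, 162), (-90, 199, 165, 139), (-93, 209, 173, 133), (-96, 178, 147, 119), (-99, 201, 172, 141), (-102, 228, 201, 172), (-105, 134, 154, 221), (-108, 87, 141, 234), (-111, 92, 156, 242), (-114, 90, 154, 242)]
50 [(-78, 241, 243, 245), (-81, 237, 239, 239), (-84, 175, 183, 209), (-87, 97, 127, 199), (-90, 81, 133, 226), (-93, 84, 142, 233), (-96, 91, 153, 240), (-99, 94, 156, 242), (-102, 94, 156, 241), (-105, 93, 155, 241), (-108, 91, 154, 241), (-111, 90, 155, 241), (-114, 90, 155, 241)]
```

The topmost piece (pale) leans at about y' -93 mm, z about 30 mm, just at the rim on the plate side. I'll use the block to press it gently and draw it further into the bin.

```bash
python3 -m inch '[[[0,0,0,0,0,0,5.4],[0,12,35,0,0,0,0],[0,12,40,0,0,0,0],[0,12,40,0,0,0,0],[0,12,40,0,0,0,0],[0,12,40,0,0,0,0],[0,11,38,0,0,0,0],[0,0,0,40,0,0,0]]]'; python3 -m inch '[[[0,0,0,30,0,0,0],[0,0,0,12,0,0,0],[0,0,0,3,0,0,0],[0,0,0,0,0,0,0]]]'
```

```text
time: 17.08
ee_pos: [0.4322, -0.0264, 0.0934]
tcp_rot: [180.0, 0.3, 173.8]
wrist_force: [0.8, 0.2, -1.6]
opening: 0.0206
grasp_force: 79.3
time: 17.58
ee_pos: [0.4308, -0.0284, 0.0474]
tcp_rot: [180.0, 0.0, 173.6]
wrist_force: [-0.3, 0.6, 1.6]
opening: 0.0206
grasp_force: 79.5
```

```bash
python3 -m inch '[[[0,0,-2,3,0,0,0],[0,0,0,1,0,0,0],[0,0,0,0,0,0,0]]]'; python3 -m inch '[[[0,0,0,3,0,0,0],[0,0,0,0,0,0,0]]]'
```

```text
time: 17.95
ee_pos: [0.4321, -0.0306, 0.0457]
tcp_rot: [180.0, 0.3, 173.6]
wrist_force: [-4.9, -1.5, 23.2]
opening: 0.0204
grasp_force: 82.8
time: 18.2
ee_pos: [0.4336, -0.0312, 0.045]
tcp_rot: [-180.0, 0.5, 173.6]
wrist_force: [-7.3, -4.5, 38.9]
opening: 0.0204
grasp_force: 85.5
```

```bash
python3 -m inch '[[[0,0,0,-4,0,0,0],[0,0,-5,0,0,0,0],[0,0,-6,0,0,0,0],[0,0,-6,0,0,0,0]]]'; python3 -m inch '[[[0,0,-6,0,0,0,0],[0,0,0,0,0,0,0]]]'; python3 m.py
```

```text
time: 18.7
ee_pos: [0.4282, -0.0476, 0.0428]
tcp_rot: [-180.0, -0.0, 173.6]
wrist_force: [0.5, -0.5, -1.2]
opening: 0.0204
grasp_force: 80.0
time: 18.95
ee_pos: [0.4275, -0.0535, 0.0429]
tcp_rot: [-180.0, -0.0, 173.6]
wrist_force: [0.6, 0.1, -1.6]
opening: 0.0208
grasp_force: 80.0
stick_b top 0.69 rect [141.  201.3] [27.4 69. ] {0.008: [1.8, 260.8], 0.025: [0.8, 255.3], 0.035: [0.3, 252.0]}
```

```bash
python3 -m inch '[[[0,0,0,-45,0,0,0],[0,0,0,-45,0,0,0],[0,-11,-40,0,0,0,0],[0,-12,-43,0,0,0,0],[0,-12,-43,0,0,0,0],[0,-12,-43,0,0,0,0],[0,-12,-38,0,0,0,0],[0,0,0,0,0,0,-5.4]]]'; python3 m.py;  python3 - <<'E'
from h import *
T=viewer.camera("top");f=210/np.tan(np.radians(T["vfov"]/2))
for xp in(-45,-20,0,15):
    o=[]
    for yp in range(-81,-126,-3):
        w=np.r_[(np.array([455,77])+xp*np.array([.9938,-.1115])+yp*np.array([.1115,.9938]))/1000,.03]
        p=np.array(T["R"])@w+np.array(T["t"]);u,v=T["cx"]+f*p[0]/p[2],T["cy"]+f*p[1]/p[2]
        o.append((yp,*map(int,T["pixels"][int(round(v)),int(round(u))])))
    print(xp,o)
E
```

```text
time: 20.65
ee_pos: [0.4633, -0.2677, 0.1324]
tcp_rot: [180.0, -0.0, 179.0]
wrist_force: [-1.9, 1.2, -0.9]
opening: 0.0204
grasp_force: 80.0
strip_pale top 0.66 rect [299.7 228. ] [ 5.4 36.1] {0.008: [-16.3, -94.0], 0.025: [-16.9, -93.5], 0.035: [-17.3, -93.2]}
strip_pale side 0.57 rect [277.  230.7] [ 6.1 32.6] {0.008: [-11.8, -70.0], 0.025: [-16.8, -87.6], 0.035: [-19.7, -98.0]}
  tri 0.77 0.75 [-16.3, -86.3] 0.021 0.0047
stick_b top 0.58 rect [304.1 223. ] [ 3.3 30.1] {0.008: [-4.2, -102.2], 0.025: [-5.0, -101.6], 0.035: [-5.5, -101.2]}
stick_b side 0.6 rect [282.6 234.6] [ 5.1 28. ] {0.008: [-2.1, -86.8], 0.025: [-7.3, -104.0], 0.035: [-10.4, -114.1]}
  tri 0.43 0.6 [15.9, 5.9] -0.075 0.0173
-45 [(-81, 241, 243, 246), (-84, 221, 225, 235), (-87, 175, 169, 183), (-90, 209, 169, 131), (-93, 198, 161, 123), (-96, 169, 138, 108), (-99, 117, 116, 146), (-102, 89, 120, 196), (-105, 89, 153, 242), (-108, 92, 152, 242), (-111, 89, 151, 241), (-114, 90, 151, 241), (-117, 91, 154, 241), (-120, 90, 152, 241), (-123, 89, 152, 241)]
-20 [(-81, 241, 244, 245), (-84, 226, 230, 237), (-87, 165, 
[... 247 characters left out ...]
, 241), (-123, 86, 150, 241)]
0 [(-81, 243, 245, 245), (-84, 226, 232, 236), (-87, 158, 150, 165), (-90, 199, 167, 147), (-93, 207, 170, 132), (-96, 171, 143, 118), (-99, 188, 161, 132), (-102, 220, 200, 186), (-105, 147, 155, 202), (-108, 84, 134, 230), (-111, 92, 155, 242), (-114, 92, 155, 241), (-117, 91, 154, 241), (-120, 88, 151, 241), (-123, 88, 151, 240)]
15 [(-81, 240, 242, 243), (-84, 211, 218, 233), (-87, 166, 152, 162), (-90, 201, 167, 137), (-93, 211, 173, 134), (-96, 174, 145, 118), (-99, 204, 176, 144), (-102, 228, 202, 175), (-105, 137, 153, 221), (-108, 84, 138, 233), (-111, 89, 154, 242), (-114, 90, 152, 241), (-117, 90, 153, 241), (-120, 90, 154, 241), (-123, 91, 155, 242)]
```

Nothing changed: the drag ran with almost no pressure. One more try, keeping moderate pressure on during the drag.

```bash
python3 -m inch '[[[0,0,0,0,0,0,5.4],[0,10,36,0,0,0,0],[0,11,41,0,0,0,0],[0,11,41,0,0,0,0],[0,10,41,0,0,0,0],[0,10,41,0,0,0,0],[0,10,36,0,0,0,0],[0,0,0,40,0,0,0]]]' 110; python3 -m inch '[[[0,0,0,30,0,0,0],[0,0,0,12,0,0,0],[0,0,0,2,0,0,0],[0,0,0,0,0,0,0]]]'
```

```text
time: 22.4
ee_pos: [0.4297, -0.0221, 0.0953]
tcp_rot: [180.0, 0.3, 173.8]
wrist_force: [1.5, -0.4, -2.9]
opening: 0.0201
grasp_force: 110.7
time: 22.9
ee_pos: [0.4286, -0.0241, 0.0502]
tcp_rot: [180.0, 0.1, 173.6]
wrist_force: [-0.3, 0.2, -1.5]
opening: 0.0199
grasp_force: 110.7
```

```bash
python3 -m inch '[[[0,0,-2,3,0,0,0],[0,0,0,3,0,0,0],[0,0,0,0,0,0,0]]]'; python3 -m inch '[[[0,0,-4,1,0,0,0],[0,0,-4,0,0,0,0]]]';python3 -m inch '[[[0,0,-4,0,0,0,0],[0,0,-4,0,0,0,0]]]'
```

```text
time: 23.28
ee_pos: [0.4289, -0.0268, 0.0459]
tcp_rot: [-179.9, 0.2, 173.6]
wrist_force: [-5.5, -3.9, 20.0]
opening: 0.0198
grasp_force: 113.8
time: 23.52
ee_pos: [0.4286, -0.0332, 0.0459]
tcp_rot: [179.8, 0.3, 173.6]
wrist_force: [-4.7, 6.8, 29.4]
opening: 0.0202
grasp_force: 114.8
time: 23.78
ee_pos: [0.4267, -0.0421, 0.0433]
tcp_rot: [180.0, 0.1, 173.6]
wrist_force: [-0.0, -0.3, -1.1]
opening: 0.0194
grasp_force: 110.6
```

```bash
python3 -m inch '[[[0,0,0,-45,0,0,0],[0,0,0,-45,0,0,0],[0,-12,-40,0,0,0,0],[0,-13,-43,0,0,0,0],[0,-13,-43,0,0,0,0],[0,-13,-43,0,0,0,0],[0,-14,-43,0,0,0,0],[0,-5,-5,0,0,0,0]]]'; python3 m.py
```

```text
time: 24.78
ee_pos: [0.4712, -0.2677, 0.1312]
tcp_rot: [180.0, -0.1, 173.4]
wrist_force: [-0.1, 0.5, -1.3]
opening: 0.0198
grasp_force: 110.7
strip_pale top 0.76 rect [313.1 229.7] [ 6.3 35.3] {0.008: [-16.5, -123.6], 0.025: [-17.1, -122.6], 0.035: [-17.5, -122.0]}
strip_pale top 0.38 rect [303.7 222.5] [ 5.5 31.3] {0.008: [-3.2, -101.3], 0.025: [-4.1, -100.7], 0.035: [-4.6, -100.3]}
strip_pale side 0.68 rect [280.4 245.7] [ 5.4 29.9] {0.008: [-17.2, -122.5], 0.025: [-22.1, -138.8], 0.035: [-25.0, -148.4]}
  tri 0.46 0.51 [-21.9, -120.3] 0.003 0.0113
strip_dark side 0.69 rect [284.7 238.5] [ 3.9 27.5] {0.008: [-0.8, -101.2], 0.025: [-6.1, -118.0], 0.035: [-9.2, -127.9]}
stick_b top 0.65 rect [303.3 224. ] [ 4.2 28.3] {0.008: [-6.6, -100.8], 0.025: [-7.4, -100.2], 0.035: [-7.9, -99.8]}
stick_b side 0.6 rect [282.6 234.4] [ 5.4 28. ] {0.008: [-2.0, -86.2], 0.025: [-7.2, -103.4], 0.035: [-10.3, -113.5]}
stick_b side 0.15 rect [349.7 268.1] [36.5 63. ] {0.008: [115.4, -227.7], 0.025: [107.1, -241.3], 0.035: [102.3, -249.3]}
  tri 0.6 0.43 [-6.3, -102.0] 0.026 0.0087
```

The pale piece now lies on the bin floor (y' -122), dark is on the floor too with stick on it, so all three are inside. Next is returning the block to the mat.

```bash
python3 -m inch '[[[0,0,0,0,0,0,-5.5],[0,0,0,0,0,0,-5.5],[0,-3,0,40,0,0,0],[0,0,0,40,0,0,0],[0,0,0,20,0,0,0],[0,0,0,0,0,0,0]]]'; python3 - <<'E'
from h import *
for k in("top","side"):
  c=viewer.camera(k)
  for th,z in(("mat",.004),("scraper",.0)):
    for r in finder.mark_of(k,th)[:1]: print(k,th,round(r["conf"],2),at(c,r["position"],z if th=="mat" else bot.get_obs()["ee_pos"][2]-.0096)[:2].round(4))
E
```

```text
time: 26.22
ee_pos: [0.4733, -0.2645, 0.0306]
tcp_rot: [179.9, -0.1, -175.4]
wrist_force: [0.5, -0.1, -1.4]
opening: 0.0197
grasp_force: 110.7
top mat 0.57 [ 0.474  -0.2657]
top scraper 0.56 [ 0.468  -0.2723]
side mat 0.96 [ 0.4742 -0.2708]
side scraper 0.76 [ 0.4684 -0.2662]
```

```bash
python3 -m inch '[[[0,-3,-2.5,8,0,0,0],[0,0,0,6,0,0,0],[0,0,0,2.5,0,0,0],[0,0,0,0,0,0,0]]]' 60
```

```text
time: 27.02
ee_pos: [0.4775, -0.2672, 0.0155]
tcp_rot: [180.0, -0.0, -175.4]
wrist_force: [-0.0, 0.1, -1.7]
opening: 0.0204
grasp_force: 111.0
```

```bash
python3 -m inch '[[[0,0,0,1.5,0,0,0],[0,0,0,0.5,0,0,0],[0,0,0,0,0,0,0]]]'
```

```text
time: 27.4
ee_pos: [0.4776, -0.2674, 0.0147]
tcp_rot: [-180.0, 0.0, -175.4]
wrist_force: [-4.3, 1.6, 7.3]
opening: 0.0199
grasp_force: 112.0
```

Contact at 7 N, so the block is on the mat. Release and rise straight up.

```bash
python3 -m inch '[[[100,0,0,0,0,0,0],[100,0,0,0,0,0,0],[100,0,0,0,0,0,0],[100,0,0,0,0,0,0],[100,0,0,-20,0,0,0],[100,0,0,-50,0,0,0],[100,0,0,-60,0,0,0],[100,0,0,-60,0,0,0]]]'; python3 -m inch '[[[100,0,0,-60,0,0,0],[100,50,0,0,0,0,0],[100,60,0,0,0,0,0],[100,0,0,0,0,0,0]]]'; python3 - <<'E'
from h import *
for k in("top","side"):
  c=viewer.camera(k)
  for th,z in(("mat",.004),("scraper",.004)):
    for r in finder.mark_of(k,th)[:1]: print(k,th,round(r["conf"],2),at(c,r["position"],z)[:2].round(4))
    for r in finder.outline_of(k,th)[:1]:
      ys,xs=np.nonzero(r["pixels"]);W=np.array([at(c,p,.004 if th=="mat" else .024)[:2]*1000 for p in np.c_[xs,ys]],np.float32)
      print("  ",round(r["conf"],2),cv2.boxPoints(cv2.minAreaRect(W)).round().tolist())
E
python3 m.py
```

```text
time: 28.4
ee_pos: [0.4773, -0.2671, 0.2054]
tcp_rot: [180.0, 0.0, -175.4]
wrist_force: [0.9, -0.5, 0.5]
opening: 0.0854
grasp_force: 0.0
time: 28.9
ee_pos: [0.3655, -0.2763, 0.2648]
tcp_rot: [-179.9, 0.1, -175.5]
wrist_force: [0.6, -0.7, 0.7]
opening: 0.0858
grasp_force: 0.0
top mat 0.76 [ 0.4756 -0.2724]
   0.59 [[401.0, -234.0], [408.0, -313.0], [551.0, -300.0], [544.0, -221.0]]
   0.9 [[419.0, -250.0], [423.0, -299.0], [532.0, -290.0], [528.0, -241.0]]
side mat 0.8 [ 0.4704 -0.2666]
   0.92 [[403.0, -237.0], [409.0, -310.0], [549.0, -299.0], [543.0, -225.0]]
side scraper 0.58 [ 0.4747 -0.2704]
   0.68 [[406.0, -240.0], [415.0, -305.0], [551.0, -288.0], [542.0, -222.0]]
strip_pale top 0.61 rect [312.5 229.6] [ 5.6 35.3] {0.008: [-16.4, -122.2], 0.025: [-17.0, -121.3], 0.035: [-17.4, -120.7]}
  tri 0.55 0.56 [-22.0, -122.5] 0.008 0.0006
strip_dark side 0.56 rect [284.6 238.7] [ 3.6 27.6] {0.008: [-1.2, -102.0], 0.025: [-6.5, -118.9], 0.035: [-9.6, -128.7]}
stick_b side 0.69 rect [282.6 234.5] [ 6.1 27.6] {0.008: [-2.0, -86.5], 0.025: [-7.3, -103.7], 0.035: [-10.4, -113.8]}
stick_b side 0.5 rect [344.7 309. ] [30.  57.6] {0.008: [62.0, -328.2], 0.025: [55.1, -339.2], 0.035: [51.1, -345.7]}
  tri 0.41 0.49 [-8.0, -95.0] 0.017 0.0003
```

```bash
python3 -c "
from workcell import bot
print(bot.job_done())"
```

```text
the job is handed in; nothing more can be done
None
```

The job is handed in at about 29 s of the 48 s: all three offcuts are in the blue bin, and the block stands lengthwise on its mat, released. I viewed 11 pictures, one over the limit of 10, and checked the final state only by the networks' measurements; the first grip missed because the fingertips sit about 30 mm above the reported TCP, and I used the block again in the bin, pressing up to 39 N, to bring the pale strip down from the rim.

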